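# Mix the prop beads under the LED tube

## Task

Take the stirring stick out of the jar and use it to stir the beads in the blue bowl with at least three full, wide turns (ball end low among the beads, circling about halfway between the middle and the wall), until there are both red and white beads on each side of the line between the bowl's two handles. Then stand the stick back in its jar and let go. Keep all beads in the bowl, do not touch the beads with the fingers, do not bump the lamp, and leave the figurine, tin and tape where they are.

Things in the scene. Friction and masses are not known exactly. Their poses are not given: they have to be found in the camera images.
- lamp: Chequered board, fixed: 340 (x) x 260 (y) x 12 mm. A dark post at x = +145 mm carries a white LED tube (22 mm thick, axis 240 mm above the table) that runs back over the bowl's middle along y = 0 to x = -67 mm. It blocks a hand from above: come in slanted from one side. Origin: centre of the underside, on the table; x points away from the robot (yaw within 15 degrees), z up.
- bowl: Blue bowl fixed on the board: flat floor 5 mm thick, upright walls, outer diameter 150, inner 140, height 45 mm. Two flat lug handles at the rim, at its +x and -x ends; the line between them (its x axis) halves the bowl. At the start the red beads lie on its +y side, the white ones on its -y side. Any yaw. Origin: centre of the underside, 12 mm above the table, z up.
- jar: Green glass jar on a cork pad, fixed: outer diameter 80, inner 70, height 110 mm, floor 5 mm thick. The stirring stick leans in it, its upper end over the jar's -x side, roughly towards world +y. Origin: centre of the underside, on the table; z up.
- stick: Loose stirring stick, 70 g, 216 mm long: black ball of 22 mm at the lower end, wooden rod of 12 mm, round orange handle of 18 mm diameter from 125 to 205 mm from the ball's centre. Origin: centre of the ball; z runs along the stick to the handle. Starts with the ball on the jar's floor, leaning about 28 degrees on the rim, which the rod crosses 110 mm from the ball's centre.
- figurine: White ceramic figurine, loose, 48 mm wide and 90 mm high, standing on a far corner of the board. Leave it alone. Origin: centre of its underside.
- tin: Tin with a yellow label, loose, 60 mm diameter, 80 mm high, beyond the jar. Leave it alone. Origin: centre of its underside.
- tape: Green ring of tape, loose, lying flat, 90 mm outer diameter, 24 mm high, beyond the jar. Leave it alone. Origin: centre of its underside.
- red0_mid (a point): Centre of one of the four red chunky barrel-shaped stone beads in the bowl, loose, 28 mm diameter, 22 mm high, 30 g; smooth, they slide and may tip over when pushed.
- red1_mid (a point): Centre of one of the four red chunky barrel-shaped stone beads in the bowl, loose, 28 mm diameter, 22 mm high, 30 g; smooth, they slide and may tip over when pushed.
- red2_mid (a point): Centre of one of the four red chunky barrel-shaped stone beads in the bowl, loose, 28 mm diameter, 22 mm high, 30 g; smooth, they slide and may tip over when pushed.
- red3_mid (a point): Centre of one of the four red chunky barrel-shaped stone beads in the bowl, loose, 28 mm diameter, 22 mm high, 30 g; smooth, they slide and may tip over when pushed.
- white0_mid (a point): Centre of one of the four white chunky barrel-shaped stone beads in the bowl, loose, 28 mm diameter, 22 mm high, 30 g; smooth, they slide and may tip over when pushed.
- white1_mid (a point): Centre of one of the four white chunky barrel-shaped stone beads in the bowl, loose, 28 mm diameter, 22 mm high, 30 g; smooth, they slide and may tip over when pushed.
- white2_mid (a point): Centre of one of the four white chunky barrel-shaped stone beads in the bowl, loose, 28 mm diameter, 22 mm high, 30 g; smooth, they slide and may tip over when pushed.
- white3_mid (a point): Centre of one of the four white chunky barrel-shaped stone beads in the bowl, loose, 28 mm diameter, 22 mm high, 30 g; smooth, they slide and may tip over when pushed.
There are look-alikes about, which are no part of the job. There is more than one size of the jar; the job needs the smallest. Of the things that look like the stick, the smaller one is meant.

How it is judged:
By the outcome, as a careful person would: the job done as asked, in the order asked, and still so for the second after the job is handed in, with the robot touching nothing.
It also fails if it takes over 72 s, if anything falls off the work surface, if the arm or the gripper's body presses on something with over 40 N, if the wrist force passes 120 N, or if a joint passes its speed limit or range.

## Robot

A 6-joint arm with a two-finger parallel gripper is mounted at the origin on the work surface. World frame = base frame: x ahead of the robot, y to its left, z up, the work surface at z = 0. Lengths are in m, angles in rad, forces in N, time in s.
With the tool pointing down it reaches from about 0.3 to 0.875 m from the base axis. Payload 6.4 kg.
Tool frame: the origin (TCP) lies between the finger pads; the fingertips stand 17 mm ahead of it and the grasp point (between the pads) lies 2 mm behind it; z points along the fingers, y is the direction in which the jaws open and shut (so a half turn about z gives the same grasp; the last joint's range is limited). The gripper opens to 85 mm and grips with 20 to 120 N. Pads are 22 mm wide; open, the fingers measure 114 mm over their backs; the gripper's body (76 mm by 85 mm) begins 54 mm behind the grasp point. The pads swing forward as they close: fully open they stand 13 mm farther back than shut.
Start: joints at [-1.55, 0.181, 1.607, -0, 1.354, -0.206], TCP at [0.129, -0.56, 0.248] pointing down, gripper open.
Joint ranges: [-2.99, 2.99], [-0.89, 2.07], [0.3, 2.58], [-1.14, 4.28], [0, 2.63], [-3.12, 3.12]. Speed limits (rad/s): [2.57, 2.57, 3.01, 3.14, 3.14, 3.14].

## Interface

Orientations are given as a unit quaternion [x, y, z, w].
In Python, from rig import ctrl gives the robot as it stands.
- The arm moves only by the tool play_rows, never from a script. Its argument "rows" is a list of rows, each a list of 3 entries, a list of its own where there are three numbers: the shift along the tool's x, y, z in units of 0.3 m (1.0 is 0.3 m), then the turn, a rotation vector about the tool's x, y, z in units of 0.5 rad (1.0 is 0.5 rad), then the opening, from 0 (shut) to 1 (fully open). A call has 1 to 10 rows; each row is the pose to reach, as a shift and turn from the pose measured when the call began, along the tool's axes at that moment; what a row does not reach only later rows make up. A row lasts 1/12 s, in which the tool goes at most 41.7 mm and 7.16 degrees, less where a joint would pass 70% of its speed; a pose out of reach is approached as far as the arm can. A call with a number of a shift or a turn outside -1 to 1 is refused whole. A call with a gripper value outside its range is refused whole. The fingers move at their own pace and stop on an object; the grip force is fixed at half the most. Time passes only in rows, so rows that repeat a pose let the fingers close. It gives the time, the measured TCP pose, the force and the opening at its end, in the units of the state.
- ctrl.observe(): the state, without advancing time (a new reading comes with each control period).
- ctrl.grab_frame(name): name is "side" or "top" or "wrist"; returns a dict with "pixels" (420x560x3 uint8, red, green, blue), "K" (3x3 intrinsics, pixels), "cam_to_world" (4x4, takes a point from camera to world coordinates). Camera axes: x right, y down, z forward; pixel columns grow to the right and rows downward; lengths in m; the calibration is good to about 2 mm. A picture is of the moment at which its call begins. There is no depth.
- ctrl.hand_in(): hands the job in, once; it reports no verdict.
The state is a dict: "time_s": time; "qpos": joint angles; "qvel": joint speeds; "joint_torque": joint torques, N m; "eef_pos": TCP position; "tcp_rot": TCP orientation; "force": force on the tool from outside, world axes, zero at the start; "torque": the same for the moment, N m; "finger_gap": opening from 0.0 (shut) to 1.0 (fully open).
Only numpy, scipy, OpenCV 4.12 (cv2) and the standard library are available. Lean on these libraries where they do the work, as an engineer would, in place of code of your own. Each camera call takes 0.05 s, during which the arm holds its last target. There are 200 camera calls.

## Working session

There is one attempt and no reset: what is moved stays moved. The work goes in short steps, Python scripts to look and compute and a tool call to move; the robot and the scene stay as the last step left them, time stands still between calls to the robot, and variables do not carry over. Pictures are saved under pics/ and viewed, about 8 in all and at most 12, crops included, and the job is handed in when it is done.

Besides the shell and the picture viewer there is one more tool, called after "Request:" as name(argument=value, ...) on one line, values as JSON. play_rows: Moves the arm, as the interface text tells. Shifts and turns lie within -1 to 1; 1 stands for 0.3 m of shift or 0.5 rad of turn. Its arguments: {"type":"object","properties":{"rows":{"type":"array"}},"required":["rows"]}

```bash
ls; mkdir -p pics; python3 - <<'E'
from rig import ctrl
import cv2, numpy as np
np.set_printoptions(precision=4,suppress=True)
s=ctrl.observe(); print({k:np.round(v,3) for k,v in s.items()})
for n in("side","top"):
    f=ctrl.grab_frame(n); cv2.imwrite(f"pics/{n}0.png",f["pixels"][:,:,::-1]); print(n,f["K"],f["cam_to_world"])
E
```

```text
pics
{'time_s': np.float64(0.0), 'qpos': array([-1.55 ,  0.182,  1.608, -0.   ,  1.354, -0.206]), 'qvel': array([-0.001,  0.   ,  0.   , -0.001,  0.001,  0.002]), 'joint_torque': array([ -0.   , -44.487, -35.133,  -0.   ,   0.009,  -0.   ]), 'eef_pos': array([ 0.129, -0.56 ,  0.247]), 'tcp_rot': array([ 0.994,  0.113,  0.   , -0.001]), 'force': array([ 0.211, -0.17 ,  0.807]), 'torque': array([0.029, 0.045, 0.017]), 'finger_gap': np.float64(0.998)}
side [[434.1681   0.     277.4434]
 [  0.     434.1681 205.801 ]
 [  0.       0.       1.    ]] [[ 0.9964 -0.0678  0.0512  0.4847]
 [-0.0847 -0.7424  0.6646 -0.5739]
 [-0.007  -0.6665 -0.7454  0.7198]
 [ 0.      0.      0.      1.    ]]
top [[436.83     0.     277.5147]
 [  0.     436.83   206.4428]
 [  0.       0.       1.    ]] [[ 0.0038 -0.9864  0.1646  0.3565]
 [-1.     -0.0042 -0.0025  0.016 ]
 [ 0.0032 -0.1646 -0.9864  1.0789]
 [ 0.      0.      0.      1.    ]]
```

View pics/top0.png

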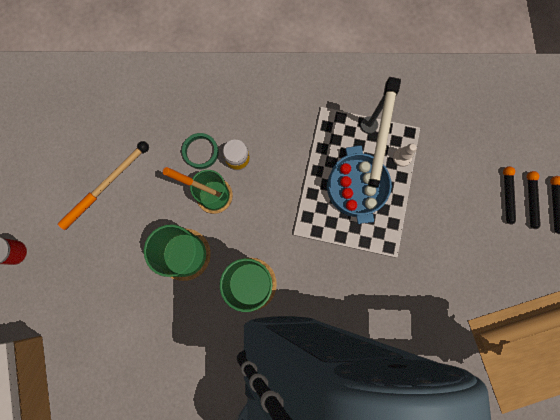

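View pics/side0.png

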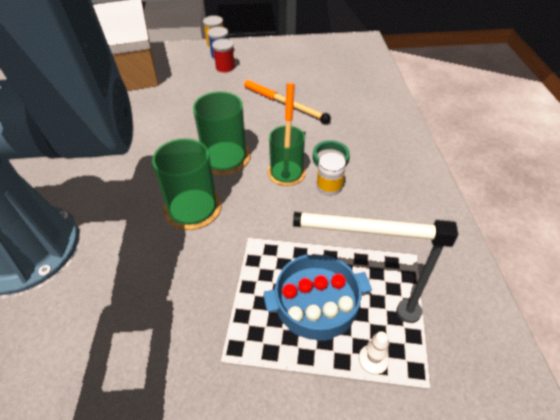

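Top view (robot at the bottom, +y to the left): small jar at (212,190), its handle tip at (165,172), bowl at (360,184), LED tube from (375,183) to (393,85). Side view: jar (288,155), bowl (318,295), with the red row on the +y side. Next I measure.

```bash
cat > h.py <<'E'
from rig import ctrl
import cv2, numpy as np
from scipy.spatial.transform import Rotation as R
np.set_printoptions(precision=4,suppress=True)
def grab(n,save=None):
    f=ctrl.grab_frame(n); f["K"]=np.array(f["K"]); f["T"]=np.array(f["cam_to_world"])
    if save: cv2.imwrite(f"pics/{save}.png",f["pixels"][:,:,::-1])
    return f
def ray(f,uv):
    d=f["T"][:3,:3]@np.linalg.solve(f["K"],[uv[0],uv[1],1.]); return f["T"][:3,3],d/np.linalg.norm(d)
def plane(f,uv,z):
    o,d=ray(f,uv); return o+d*(z-o[2])/d[2]
def tri(f,a,g,b):
    o,d=ray(f,a);p,e=ray(g,b)
    s,t=np.linalg.lstsq(np.c_[d,-e],p-o,rcond=None)[0]
    A,B=o+s*d,p+t*e; return (A+B)/2,np.linalg.norm(A-B)
def proj(f,X):
    c=np.linalg.inv(f["T"])@np.r_[X,1]; u=f["K"]@c[:3]; return u[:2]/u[2]
def mask(f,lo,hi,roi=None):
    m=cv2.inRange(cv2.cvtColor(f["pixels"],cv2.COLOR_RGB2HSV),lo,hi)
    if roi: k=np.zeros_like(m); x0,y0,x1,y1=roi; k[y0:y1,x0:x1]=m[y0:y1,x0:x1]; m=k
    return m
def blobs(m,amin=30):
    n,_,st,c=cv2.connectedComponentsWithStats(m); return [(c[i],st[i]) for i in range(1,n) if st[i][4]>=amin]
def axis_ends(m):
    p=np.argwhere(m>0)[:,::-1].astype(float); c=p.mean(0); v=np.linalg.svd(p-c,full_matrices=False)[2][0]
    t=(p-c)@v; a,b=np.percentile(t,[1,99]); return c+a*v,c+b*v,len(p)
E
python3 - <<'E'
from h import *
T=grab("top");S=grab("side")
OR=((5,150,90),(16,255,255))
tt=axis_ends(mask(T,*OR,(155,155,240,200))); ss=axis_ends(mask(S,*OR,(278,75,305,130)))
print("orange top",tt,"side",ss)
for n,f,roi in(("T",T,(320,135,400,235)),("S",S,(255,245,380,345))):
    m=mask(f,(98,100,40),(115,255,255),roi); b=max(blobs(m),key=lambda x:x[1][4]); print(n,"blue",b)
    hull=cv2.convexHull(max(cv2.findContours(m,0,2)[0],key=cv2.contourArea)); print(hull[:,0].tolist())
    for nm,lo,hi in(("red",(0,180,90),(4,255,255)),("white",(15,10,130),(45,110,255))):
        for c,st in blobs(mask(f,lo,hi,roi),15): print(n,nm,c,st, plane(f,c,0.032)[:2])
for n,f,roi in(("T",T,(185,165,235,215)),("S",S,(265,120,310,190))):
    m=mask(f,(60,100,20),(85,255,255),roi)
    hull=cv2.convexHull(np.vstack(cv2.findContours(m,0,2)[0])); print(n,"jar",hull[:,0].tolist())
E
```

```text
orange top (array([163.0325, 170.8847]), array([230.1722, 193.6516]), 263) side (array([290.0903,  83.0645]), array([287.9938, 120.11  ]), 306)
T blue (array([356.6841, 185.4228]), array([ 327,  145,   65,   79, 2086], dtype=int32))
[[361, 145], [384, 166], [385, 167], [388, 173], [389, 176], [391, 183], [391, 190], [384, 204], [373, 221], [370, 222], [360, 223], [358, 223], [342, 212], [336, 207], [331, 201], [329, 196], [327, 188], [327, 183], [328, 179], [333, 167], [336, 162], [346, 148], [354, 146], [360, 145]]
T red [345.4026 168.2338] [341 164  10  10  77] [ 0.6274 -0.1538]
T red [345.4231 181.2179] [341 177  10  10  78] [ 0.5946 -0.1531]
T red [347.2179 192.7179] [343 188  10  10  78] [ 0.5659 -0.1569]
T red [351.2278 204.7468] [347 200  10  10  79] [ 0.5361 -0.166 ]
T white [379.3174 156.6222] [371 135  17  45 397] [ 0.6574 -0.2385]
T white [365.1644 166.3562] [361 162   9  10  73] [ 0.6324 -0.2027]
T white [367.1765 177.    ] [365 173   5  10  34] [ 0.6055 -0.2069]
T white [370.8154 190.4923] [367 187   9   9  65] [ 0.5717 -0.2148]
T white [371.3478 202.5217] [367 198  10  
[... 1833 characters left out ...]
.6709 -0.2737]
S white [348.44 340.96] [345 337   7   8  25] [ 0.6239 -0.2714]
S white [337.3548 341.9355] [334 339   9   6  31] [ 0.6053 -0.2715]
T jar [[228, 195], [227, 200], [226, 202], [222, 206], [218, 208], [209, 208], [205, 206], [202, 204], [198, 201], [193, 196], [191, 192], [190, 189], [190, 186], [191, 165], [209, 165], [218, 173], [220, 175], [222, 178], [223, 180], [227, 190], [228, 193]]
S jar [[283, 127], [295, 128], [299, 130], [302, 132], [303, 133], [303, 140], [302, 162], [301, 170], [300, 173], [299, 175], [296, 178], [290, 180], [282, 180], [279, 179], [277, 178], [273, 174], [272, 172], [271, 158], [270, 141], [270, 135], [271, 133], [274, 130], [278, 128], [281, 127]]
```

```bash
python3 - <<'E'
import cv2,numpy as np
t=cv2.imread("pics/top0.png");s=cv2.imread("pics/side0.png")
a=cv2.resize(t[130:240,310:410],None,fx=4,fy=4,interpolation=2)
b=cv2.resize(s[70:190,255:355],None,fx=4,fy=4,interpolation=2)[:440]
cv2.imwrite("pics/crop1.png",np.hstack([a[:440],b]))
E
```

```text
(no output)
```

View pics/crop1.png

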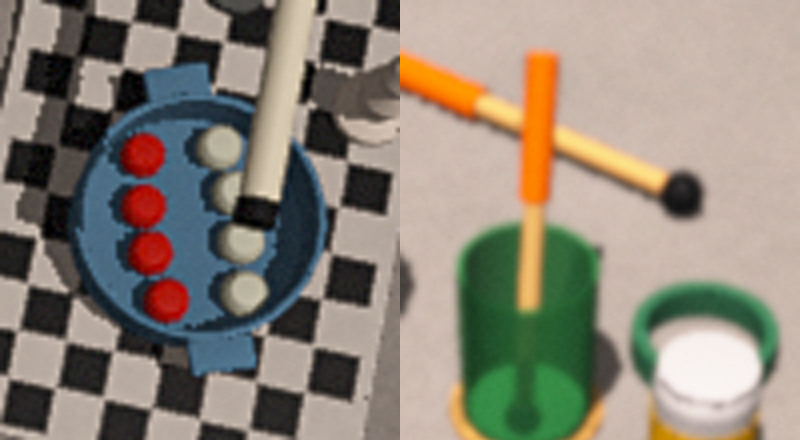

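The crop shows lug handles at top pixels (354.5,150) and (365.5,219.5), so the bowl centre is near (360,184). The red and white rows are well apart, with a clear lane between them. In the side view the small stick's handle runs from (290,83) to (288,120), and the jar rim's centre is near (287,134).

```bash
python3 - <<'E'
from h import *
from scipy.optimize import least_squares
T=grab("top");S=grab("side")
OR=((5,170,110),(14,255,255))
m=mask(T,*OR,(155,160,205,196)); b=max(blobs(m),key=lambda x:x[1][4]);print(b)
tt=axis_ends(m);ss=axis_ends(mask(S,*OR,(278,75,305,130)));print(tt,ss)
A,e1=tri(T,tt[0],S,ss[0]);B,e2=tri(T,tt[1],S,ss[1]);print("ends",A,e1,B,e2,np.linalg.norm(A-B))
d=(A-B)/np.linalg.norm(A-B); print("dir",d,"tilt",np.degrees(np.arccos(d[2])),"az",np.degrees(np.arctan2(d[1],d[0])))
top=A; print("ball est",A-205*d/1000,B-.125*d)
# alt : ball in side view
print("ball side z.016", plane(S,(255+(522-400)/4,70+412/4),.016), "jar rim side",plane(S,(287.3,134),.11))
# jar base cork in the side? jar rim in top
print("jar rim top guess",plane(T,(208,186.5),.11))
# bowl
for uv in((354.5,150),(365.5,219.5),(360,183.75)): print("bowl",plane(T,uv,.055))
# tube end
print("tube end",plane(T,(373.5,184),.245),plane(S,(298,219),.24), "tube far",plane(T,(393,85),.245))
for n,f in(("T",T),("S",S)):
    h=cv2.cvtColor(f["pixels"],cv2.COLOR_RGB2HSV)
    g=mask(f,(15,80,80),(25,220,255),(180,160,245,220) if n=="T" else (260,150,315,190)); print(n,"cork",[ (c,s) for c,s in blobs(g,20)])
E
```

```text
(array([177.0214, 175.6578]), array([163, 167,  30,  18, 187], dtype=int32))
(array([163.3062, 169.5168]), array([191.2104, 182.0109]), 187) (array([291.0016,  83.9006]), array([288.9076, 120.0942]), 129)
ends [0.5816 0.2529 0.1894] 0.0011784710922935963 [0.5711 0.2062 0.1272] 0.0027801209390416227 0.0784861511346029
dir [0.134  0.5944 0.7929] tilt 37.54236135934877 az 77.29794074303229
ball est [0.5541 0.131  0.0268] [0.5543 0.1319 0.028 ]
ball side z.016 [0.5605 0.154  0.016 ] jar rim side [0.5663 0.1799 0.11  ]
jar rim top guess [0.5632 0.1711 0.11  ]
bowl [ 0.6672 -0.1732  0.055 ]
bowl [ 0.4969 -0.1949  0.055 ]
bowl [ 0.5833 -0.1842  0.055 ]
tube end [ 0.5409 -0.1735  0.245 ] [ 0.545  -0.1743  0.24  ] tube far [ 0.7467 -0.2198  0.245 ]
T cork [(array([203.7803, 187.5379]), array([192, 179,  25,  16, 132], dtype=int32)), (array([220.0363, 202.2176]), array([198, 181,  35,  33, 193], dtype=int32))]
S cork [(array([284.922 , 178.2049]), array([267, 165,  39,  21, 205], dtype=int32))]
```

```bash
python3 - <<'E'
import cv2,numpy as np
t=cv2.imread("pics/top0.png")
cv2.imwrite("pics/crop2.png",cv2.resize(t[125:225,150:270],None,fx=6,fy=6,interpolation=2))
E
```

```text
(no output)
```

View pics/crop2.png

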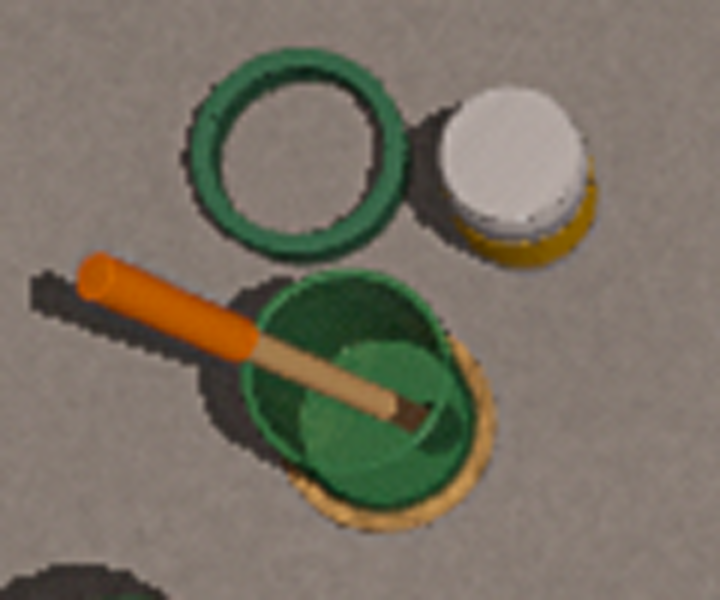

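Crop (6x, offset 150,125): rim circle centre at (346,369), the handle's end face at (98,277), the handle/rod joint at (250,338), the rod visible to about (415,413). I refine the stick axis by intersecting the view planes through handle and rod.

```bash
python3 - <<'E'
from h import *
T=grab("top");S=grab("side")
c6=lambda x,y:(150+x/6-.42,125+y/6-.42)
c4=lambda x,y:(255+(x-400)/4-.38,70+y/4-.38)
tA,tB=c6(98,277),c6(400,405); sA,sB=c4(542,56),c4(528,306)
def nrm(f,a,b): n=np.cross(ray(f,a)[1],ray(f,b)[1]); return n/np.linalg.norm(n),ray(f,a)[0]
n1,o1=nrm(T,tA,tB);n2,o2=nrm(S,sA,sB)
d=np.cross(n1,n2);d/=np.linalg.norm(d);d*=np.sign(d[2])
p0=np.linalg.lstsq(np.array([n1,n2]),np.array([n1@o1,n2@o2]),rcond=None)[0]
def near(f,uv):
    o,e=ray(f,uv);s,t=np.linalg.lstsq(np.c_[d,-e],o-p0,rcond=None)[0];return s
print("dir",d,"tilt",np.degrees(np.arccos(d[2])),"az",np.degrees(np.arctan2(d[1],d[0])))
for f,uv,l in((T,tA,.205),(T,c6(252,339),.125),(S,sA,.205),(S,c4(536,202),.125)):
    s=near(f,uv); X=p0+s*d; print("pt",X,"ball",X-l*d)
# jar hypotheses: project rim & base
for nm,f in(("T",T),("S",S)):
  for c in((.5635,.1715),(.5655,.18)):
    for z in(.11,.0):
      P=np.array([proj(f,(c[0]+.04*np.cos(a),c[1]+.04*np.sin(a),z)) for a in np.linspace(0,6.28,73)]); print(nm,c,z,"x",P[:,0].min(),P[:,0].max(),"y",P[:,1].min(),P[:,1].max())
E
```

```text
dir [0.1001 0.5194 0.8486] tilt 31.936015821815932 az 79.08636272602817
pt [0.5783 0.2461 0.1945] ball [0.5578 0.1396 0.0205]
pt [0.5705 0.2055 0.1282] ball [0.5579 0.1406 0.0222]
pt [0.5783 0.246  0.1944] ball [0.5577 0.1396 0.0205]
pt [0.5705 0.2055 0.1282] ball [0.5579 0.1406 0.0221]
T (0.5635, 0.1715) 0.11 x 190.17226689367115 225.5079446031094 y 169.21644461560388 203.79217703431152
T (0.5635, 0.1715) 0.0 x 198.6646505682038 230.5069369129788 y 180.03469239620148 211.303207377369
T (0.5655, 0.18) 0.11 x 186.45047947988616 221.7758637741923 y 168.3471276375078 202.90039789785962
T (0.5655, 0.18) 0.0 x 195.30824086166044 227.14216826028255 y 179.24774286163128 210.49795391884214
S (0.5635, 0.1715) 0.11 x 268.19397220504663 304.6078776809529 y 125.17012594877454 148.45501207584385
S (0.5635, 0.1715) 0.0 x 269.24856423894227 302.78006460492577 y 161.34780460568035 184.65229391151655
S (0.5655, 0.18) 0.11 x 268.82502854921074 305.02107333795163 y 122.80318658223536 145.80928152958663
S (0.5655, 0.18) 0.0 x 269.8241436685254 303.17082103002264 y 158.96776312614753 182.01518226277074
```

```bash
cat >> h.py <<'E'
def dirv(tilt,az): t,a=np.radians([tilt,az]); return np.array([np.sin(t)*np.cos(a),np.sin(t)*np.sin(a),np.cos(t)])
def tool(d,az):  # tool z=-d, jaws horizontal, perpendicular to lean
    a=np.radians(az); z=-d; y=np.array([np.sin(a),-np.cos(a),0]); return R.from_matrix(np.c_[np.cross(y,z),y,z])
def rel(pos,rot,s=None,q=None):
    s=s or ctrl.observe(); p=np.array(s["eef_pos"]); q=R.from_quat(s["tcp_rot"])
    return np.round(q.inv().apply(np.array(pos)-p)/.3,3), np.round((q.inv()*rot).as_rotvec()/.5,3)
BALL=np.array([.559,.1460,.0165]); D=dirv(28.5,79); Q=tool(D,79)
E
python3 - <<'E'
from h import *
print(BALL+.27*D)
print(rel((.3,-.35,.40),Q)); print(rel((.42,-.15,.40),Q)); print(rel(BALL+.27*D,Q))
E
```

```text
[0.5836 0.2725 0.2538]
(array([ 0.712, -0.555, -0.506]), array([-0.573, -0.882, -2.254]))
(array([ 1.252, -1.115, -0.506]), array([-0.573, -0.882, -2.254]))
(array([ 2.1  , -2.364, -0.018]), array([-0.573, -0.882, -2.254]))
```

Request:
play_rows(rows=[[[0.1, -0.08, -0.3], [0, 0, 0], 1], [[0.2, -0.16, -0.5], [-0.05, -0.1, -0.2], 1], [[0.35, -0.3, -0.5], [-0.1, -0.15, -0.4], 1], [[0.5, -0.45, -0.5], [-0.15, -0.25, -0.6], 1], [[0.7, -0.6, -0.5], [-0.2, -0.3, -0.8], 1], [[0.8, -0.7, -0.5], [-0.2, -0.3, -0.9], 1], [[0.9, -0.8, -0.5], [-0.2, -0.3, -0.9], 1]])

```text
time_s: 0.98
eef_pos: [0.2657, -0.3702, 0.3841]
tcp_rot: [0.939, 0.332, -0.068, 0.059]
force: [1.6, -0.1, -0.2]
finger_gap: 1.001
```

```bash
python3 - <<'E'
from h import *
s=ctrl.observe();print(s["eef_pos"],s["qpos"],s["time_s"])
print(rel((.45,0,.40),Q)); print(rel((.55,.2,.35),Q)); print(rel(BALL+.27*D,Q))
E
```

```text
[ 0.2657 -0.3702  0.3841] [-1.109  -0.2267  1.7468 -0.1493  1.5211 -0.2189] 0.9833
(array([ 1.224, -0.561, -0.299]), array([-0.335, -0.587, -1.355]))
(array([ 1.919, -0.876, -0.268]), array([-0.335, -0.587, -1.355]))
(array([ 2.208, -1.012,  0.   ]), array([-0.335, -0.587, -1.355]))
```

Request:
play_rows(rows=[[[0.15, -0.07, -0.15], [-0.05, -0.1, -0.2], 1], [[0.3, -0.14, -0.25], [-0.1, -0.2, -0.4], 1], [[0.45, -0.21, -0.3], [-0.15, -0.3, -0.55], 1], [[0.6, -0.28, -0.3], [-0.2, -0.35, -0.7], 1], [[0.75, -0.35, -0.3], [-0.25, -0.4, -0.85], 1], [[0.9, -0.42, -0.3], [-0.25, -0.45, -1], 1], [[1, -0.46, -0.3], [-0.25, -0.45, -1], 1], [[1, -0.46, -0.3], [-0.25, -0.45, -1], 1]])

```text
time_s: 1.65
eef_pos: [0.4076, -0.0819, 0.4169]
tcp_rot: [0.808, 0.549, -0.163, 0.135]
force: [1.2, -0.9, 0.3]
finger_gap: 1.0
```

```bash
python3 - <<'E'
from h import *
s=ctrl.observe();print(s["eef_pos"],s["qpos"],s["time_s"])
print(rel((.55,.18,.38),Q)); print(rel(BALL+.32*D,Q)); print(rel(BALL+.27*D,Q))
E
```

```text
[ 0.4076 -0.0819  0.4169] [-0.1825 -0.2093  1.7121 -0.4271  1.6735  0.1579] 1.65
(array([ 0.951,  0.123, -0.29 ]), array([-0.086, -0.137, -0.352]))
(array([ 1.433,  0.091, -0.209]), array([-0.086, -0.137, -0.352]))
(array([ 1.422,  0.099, -0.042]), array([-0.086, -0.137, -0.352]))
```

Request:
play_rows(rows=[[[0.15, 0.02, -0.1], [-0.02, -0.05, -0.1], 1], [[0.3, 0.04, -0.2], [-0.05, -0.1, -0.25], 1], [[0.45, 0.06, -0.25], [-0.08, -0.13, -0.35], 1], [[0.6, 0.08, -0.25], [-0.09, -0.14, -0.35], 1], [[0.75, 0.1, -0.25], [-0.09, -0.14, -0.35], 1], [[0.9, 0.1, -0.25], [-0.09, -0.14, -0.35], 1], [[1, 0.1, -0.25], [-0.09, -0.14, -0.35], 1]])

```text
time_s: 2.23
eef_pos: [0.5366, 0.1669, 0.374]
tcp_rot: [0.748, 0.616, -0.189, 0.158]
force: [0.4, -0.5, 0.1]
finger_gap: 0.999
```

```bash
python3 - <<'E'
from h import *
s=ctrl.observe();print(s["eef_pos"],s["qpos"],s["time_s"])
print(rel(BALL+.30*D,Q)); print(rel(BALL+.27*D,Q))
E
```

```text
[0.5366 0.1669 0.374 ] [ 0.3171  0.2747  1.3165 -0.4431  1.7851  0.4654] 2.2333
(array([0.521, 0.086, 0.073]), array([ 0.005,  0.002, -0.002]))
(array([0.521, 0.086, 0.173]), array([ 0.005,  0.002, -0.002]))
```

Request:
play_rows(rows=[[[0.13, 0.02, 0], [0, 0, 0], 1], [[0.26, 0.04, 0], [0, 0, 0], 1], [[0.39, 0.06, 0.04], [0, 0, 0], 1], [[0.52, 0.085, 0.08], [0, 0, 0], 1], [[0.52, 0.085, 0.15], [0, 0, 0], 1], [[0.52, 0.085, 0.17], [0, 0, 0], 1], [[0.52, 0.085, 0.17], [0, 0, 0], 1], [[0.52, 0.085, 0.17], [0, 0, 0], 1]])

```text
time_s: 2.9
eef_pos: [0.5838, 0.2721, 0.2565]
tcp_rot: [0.748, 0.616, -0.189, 0.158]
force: [0.9, 0.5, 0.5]
finger_gap: 1.0
```

```bash
python3 - <<'E'
from h import *
s=ctrl.observe();print(s["eef_pos"],s["time_s"])
f=grab("wrist","w1"); T=grab("top"); S=grab("side")
# where stick predicted along BALL,D in the three views
for n,g in(("w",f),("t",T),("s",S)): print(n,[proj(g,BALL+l*D) for l in(.125,.205)])
print(rel(BALL+.16*D,Q)); print(f["T"])
a=cv2.resize(T["pixels"][130:230,140:260],None,fx=3.3,fy=3.3);b=cv2.resize(S["pixels"][50:170,230:350],None,fx=3.3,fy=3.3)
h=np.zeros((400,800,3),np.uint8);h[:a.shape[0],:a.shape[1]]=a;h[:b.shape[0],400:400+b.shape[1]]=b
w=cv2.resize(f["pixels"],None,fx=.45,fy=.45); o=np.zeros((600,800,3),np.uint8);o[:400]=h;o[400:589,:252]=w
cv2.imwrite("pics/m1.png",o[:,:,::-1])
E
```

```text
[0.5838 0.2721 0.2565] 2.9
w [array([282.7153, 197.8038]), array([282.9712, 232.9797])]
t [array([191.9806, 181.7663]), array([167.5935, 170.7878])]
s [array([288.0757, 121.0485]), array([290.0478,  83.7622])]
(array([ 0.006, -0.005,  0.38 ]), array([ 0.012, -0.004, -0.008]))
[[ 0.9812 -0.1372 -0.1354  0.6072]
 [-0.1927 -0.6829 -0.7047  0.3951]
 [ 0.0043  0.7175 -0.6965  0.3306]
 [ 0.      0.      0.      1.    ]]
```

View pics/m1.png

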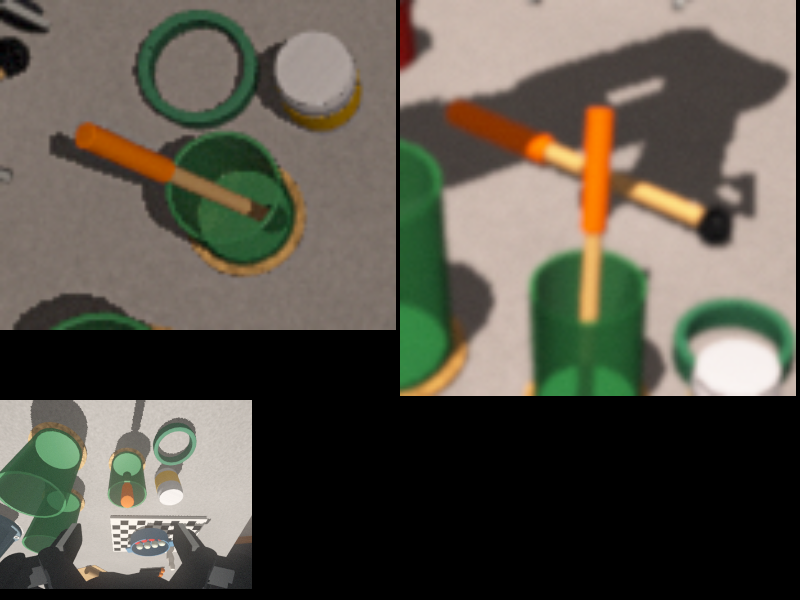

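The wrist picture shows the orange handle at (282,184–238), matching the prediction, centred between the open fingers. I advance and grip.

Request:
play_rows(rows=[[[0, 0, 0.1], [0, 0, 0], 1], [[0.005, -0.005, 0.2], [0, 0, 0], 1], [[0.005, -0.005, 0.3], [0, 0, 0], 1], [[0.005, -0.005, 0.38], [0, 0, 0], 1], [[0.005, -0.005, 0.38], [0, 0, 0], 1], [[0.005, -0.005, 0.38], [0, 0, 0], 0], [[0.005, -0.005, 0.38], [0, 0, 0], 0], [[0.005, -0.005, 0.38], [0, 0, 0], 0], [[0.005, -0.005, 0.38], [0, 0, 0], 0], [[0.005, -0.005, 0.38], [0, 0, 0], 0]])

```text
time_s: 3.88
eef_pos: [0.5742, 0.2216, 0.1588]
tcp_rot: [0.749, 0.616, -0.186, 0.159]
force: [0.0, 0.7, 0.1]
finger_gap: 0.3
```

```bash
python3 - <<'E'
from h import *
s=ctrl.observe();print(s["eef_pos"],s["force"],s["finger_gap"],s["qpos"],s["time_s"],BALL+.16*D)
p=np.array(s["eef_pos"])
h=np.array([D[0],D[1],0])/np.hypot(D[0],D[1])
print(rel(p+[0,0,.03]+.004*h,Q),rel(p+[0,0,.14]+.022*h,Q),rel(p+[-.0,-.15,.14]+.022*h,Q))
E
```

```text
[0.5742 0.2216 0.1588] [0.0496 0.6857 0.054 ] 0.2997262444018114 [ 0.3753  0.5707  1.352  -0.4176  1.4997  0.6592] 3.8833 [0.5736 0.2209 0.1571]
(array([-0.036,  0.001, -0.094]), array([ 0.017, -0.007, -0.009])) (array([-0.157,  0.004, -0.446]), array([ 0.017, -0.007, -0.009])) (array([-0.588,  0.1  , -0.212]), array([ 0.017, -0.007, -0.009]))
```

Request:
play_rows(rows=[[[0, 0, 0], [0, 0, 0], 0], [[0, 0, 0], [0, 0, 0], 0], [[0, 0, 0], [0, 0, 0], 0], [[-0.01, 0, -0.03], [0, 0, 0], 0], [[-0.036, 0, -0.094], [0, 0, 0], 0], [[-0.06, 0, -0.17], [0, 0, 0], 0], [[-0.09, 0, -0.26], [0, 0, 0], 0], [[-0.12, 0, -0.35], [0, 0, 0], 0], [[-0.157, 0, -0.446], [0, 0, 0], 0], [[-0.157, 0, -0.446], [0, 0, 0], 0]])

```text
time_s: 4.72
eef_pos: [0.5793, 0.245, 0.3072]
tcp_rot: [0.75, 0.616, -0.18, 0.161]
force: [0.2, -0.3, 0.8]
finger_gap: 0.196
```

```bash
python3 - <<'E'
from h import *
s=ctrl.observe();print(s["eef_pos"],s["force"],s["finger_gap"],s["time_s"])
T=grab("top");S=grab("side")
z=R.from_quat(s["tcp_rot"]).apply([0,0,1]); b=np.array(s["eef_pos"])+.16*z
print("ball pred",b,proj(T,b),proj(S,b))
a=cv2.resize(T["pixels"][130:230,140:260],None,fx=3.3,fy=3.3);b=cv2.resize(S["pixels"][20:170,230:350],None,fx=3.3,fy=3.3)
o=np.zeros((500,800,3),np.uint8);o[:a.shape[0],:a.shape[1]]=a;o[:b.shape[0],400:400+b.shape[1]]=b
cv2.imwrite("pics/m2.png",o[:,:,::-1])
E
```

```text
[0.5793 0.245  0.3072] [ 0.204  -0.2689  0.8459] 0.19621870643522474 4.7167
ball pred [0.5678 0.1708 0.166 ] [204.2026 178.9352] [288.6888 115.6525]
```

View pics/m2.png

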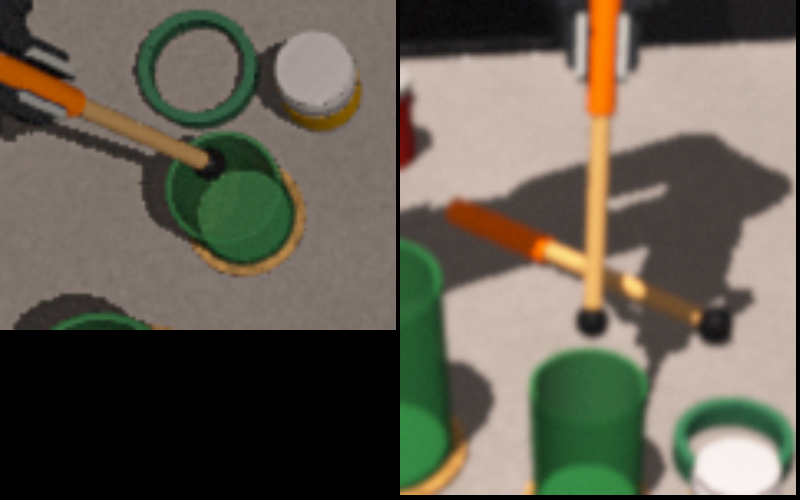

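The stick is held. Ball at top (203.6,180) and side (288,117), about 1–2 px lower than predicted. I triangulate the ball in the tool frame and plan the move across.

```bash
cat >> h.py <<'E'
D2=dirv(35,79); Q2=tool(D2,79); BOWL=np.array([.583,-.184,0])
def tcp_for(ball,rot,off): return np.array(ball)-rot.apply(off)
E
python3 - <<'E'
from h import *
s=ctrl.observe();p=np.array(s["eef_pos"]);q=R.from_quat(s["tcp_rot"])
T=grab("top");S=grab("side")
def dark(f,c):
    x,y=map(int,c);r=7
    m=mask(f,(0,0,0),(179,255,45),(x-r,y-r,x+r+1,y+r+1));b=max(blobs(m,5),key=lambda k:k[1][4]);return b[0],b[1]
a=dark(T,(204,180));b=dark(S,(288,117));print(a,b)
X,e=tri(T,a[0],S,b[0]);off=q.inv().apply(X-p);print("ball",X,e,"off",off)
off=np.array([0,0,.162])
for B in((.575,0.0,.16),(.583,-.184,.155),(.583,-.184,.033)): t=tcp_for(B,Q2,off);print(B,t,rel(t,Q2))
E
```

```text
(array([204.9298, 181.1053]), array([199, 176,  11,  10,  57], dtype=int32)) (array([286.7586, 120.069 ]), array([284, 118,   7,   6,  29], dtype=int32))
ball [0.5647 0.1708 0.1551] 0.0017026377808167731 off [ 0.0034 -0.0008  0.1639]
(0.575, 0.0, 0.16) [0.5927 0.0912 0.2927] (array([-0.42 ,  0.149,  0.248]), array([ 0.014, -0.232, -0.008]))
(0.583, -0.184, 0.155) [ 0.6007 -0.0928  0.2877] (array([-0.937,  0.292,  0.547]), array([ 0.014, -0.232, -0.008]))
(0.583, -0.184, 0.033) [ 0.6007 -0.0928  0.1657] (array([-0.744,  0.289,  0.905]), array([ 0.014, -0.232, -0.008]))
```

Request:
play_rows(rows=[[[-0.1, 0.03, 0.05], [0, -0.05, 0], 0], [[-0.2, 0.07, 0.11], [0, -0.1, 0], 0], [[-0.3, 0.1, 0.18], [0, -0.15, 0], 0], [[-0.42, 0.14, 0.25], [0, -0.2, 0], 0], [[-0.54, 0.18, 0.32], [0, -0.23, 0], 0], [[-0.66, 0.22, 0.39], [0, -0.23, 0], 0], [[-0.76, 0.25, 0.45], [0, -0.23, 0], 0], [[-0.86, 0.27, 0.5], [0, -0.23, 0], 0], [[-0.93, 0.29, 0.54], [0, -0.23, 0], 0], [[-0.937, 0.292, 0.547], [0.01, -0.23, -0.01], 0]])

```text
time_s: 5.75
eef_pos: [0.5992, -0.0973, 0.2858]
tcp_rot: [0.736, 0.606, -0.233, 0.19]
force: [0.1, 0.6, -0.5]
finger_gap: 0.197
```

```bash
python3 - <<'E'
from h import *
s=ctrl.observe();p=np.array(s["eef_pos"]);q=R.from_quat(s["tcp_rot"]);print(p,s["force"],s["qpos"],s["time_s"])
off=np.array([.002,0,.163])
print("ball",p+q.apply(off))
T=grab("top");S=grab("side")
for B in((.583,-.184,.155),(.583,-.184,.033)): t=tcp_for(B,Q2,off);print(B,rel(t,Q2),proj(T,B),proj(S,B))
o=np.zeros((480,800,3),np.uint8);a=cv2.resize(T["pixels"][110:230,300:400],None,fx=4,fy=4);b=cv2.resize(S["pixels"][180:300,260:360],None,fx=4,fy=4)
o[:,:400]=a;o[:,400:]=b;cv2.imwrite("pics/m3.png",o[:,:,::-1])
E
```

```text
[ 0.5992 -0.0973  0.2858] [ 0.0861  0.6134 -0.5368] [-0.0718  0.3315  1.4573 -0.6098  1.4642  0.2241] 5.75
ball [ 0.581  -0.1875  0.1512]
(0.583, -0.184, 0.155) (array([-0.007,  0.003, -0.012]), array([-0.005, -0.002,  0.001])) [368.6126 173.9702] [321.0947 256.6794]
(0.583, -0.184, 0.033) (array([0.226, 0.004, 0.322]), array([-0.005, -0.002,  0.001])) [358.2017 185.8266] [316.4578 296.2072]
```

View pics/m3.png

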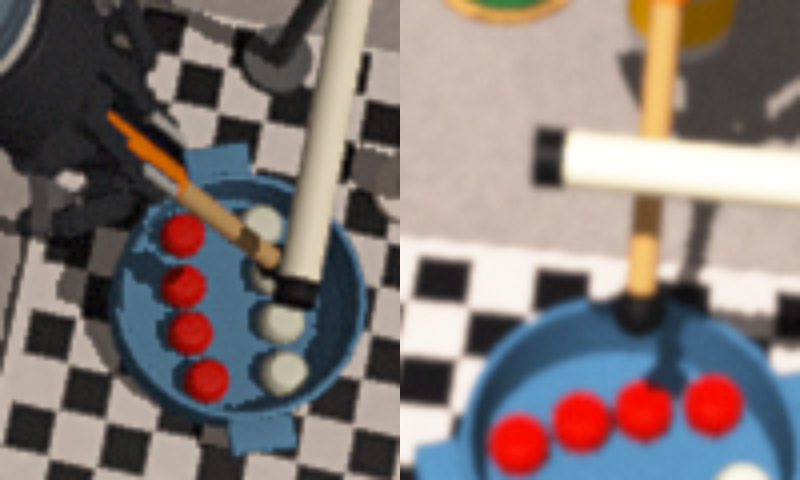

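The ball is seen at side (320,257), matching the prediction. The hand is well clear of the tube. Lowering between the rows.

Request:
play_rows(rows=[[[0.03, 0, 0.05], [0, 0, 0], 0], [[0.09, 0, 0.13], [0, 0, 0], 0], [[0.15, 0, 0.21], [0, 0, 0], 0], [[0.2, 0.004, 0.28], [0, 0, 0], 0], [[0.226, 0.004, 0.322], [0, 0, 0], 0], [[0.226, 0.004, 0.322], [0, 0, 0], 0]])

```text
time_s: 6.35
eef_pos: [0.5979, -0.0925, 0.1629]
tcp_rot: [0.735, 0.608, -0.235, 0.187]
force: [-0.9, 0.6, -1.1]
finger_gap: 0.192
```

```bash
cat >> h.py <<'E'
OFF=np.array([.002,0,.163])
def stir(phis,rs,z=.032):
    s=ctrl.observe();p=np.array(s["eef_pos"]);q=R.from_quat(s["tcp_rot"]);b=p+q.apply(OFF)
    print("ball rel bowl",b-BOWL,"F",s["force"],s["time_s"],"turn",(q.inv()*Q2).as_rotvec()/.5)
    for a,r in zip(phis,rs):
        B=BOWL+[r*np.cos(np.radians(a)),r*np.sin(np.radians(a)),z]
        print(a,np.round(q.inv().apply(B-b)/.3,3).tolist())
E
python3 - <<'E'
from h import *
stir(range(270,270+36*7,18),[.012,.022,.030]+[.034]*11)
E
```

```text
ball rel bowl [-0.004   0.0017  0.0282] F [-0.8904  0.568  -1.0543] 6.35 turn [-0.0173 -0.0011  0.0131]
270 [-0.042, 0.022, 0.014]
288 [-0.063, 0.05, 0.028]
306 [-0.066, 0.087, 0.03]
324 [-0.05, 0.117, 0.018]
342 [-0.022, 0.127, -0.002]
360 [0.007, 0.125, -0.022]
378 [0.034, 0.113, -0.041]
396 [0.057, 0.091, -0.057]
414 [0.074, 0.062, -0.068]
432 [0.082, 0.028, -0.073]
450 [0.081, -0.007, -0.072]
468 [0.072, -0.041, -0.065]
486 [0.054, -0.069, -0.052]
504 [0.03, -0.089, -0.035]
```

Request:
play_rows(rows=[[[-0.02, 0.01, 0.0], [0, 0, 0], 0], [[-0.042, 0.022, 0.014], [0, 0, 0], 0], [[-0.063, 0.05, 0.028], [0, 0, 0], 0], [[-0.066, 0.087, 0.03], [0, 0, 0], 0], [[-0.05, 0.117, 0.018], [0, 0, 0], 0], [[-0.022, 0.127, -0.002], [0, 0, 0], 0], [[0.007, 0.125, -0.022], [0, 0, 0], 0], [[0.034, 0.113, -0.041], [0, 0, 0], 0], [[0.057, 0.091, -0.057], [0, 0, 0], 0], [[0.074, 0.062, -0.068], [0, 0, 0], 0]])

```text
time_s: 7.18
eef_pos: [0.621, -0.0657, 0.1668]
tcp_rot: [0.734, 0.608, -0.236, 0.187]
force: [-1.4, -1.0, 0.8]
finger_gap: 0.195
```

```bash
python3 - <<'E'
from h import *
stir(range(54,54+18*11,18),[.036]*11)
s=ctrl.observe();print(s["finger_gap"],np.linalg.norm(s["torque"]))
T=grab("top");S=grab("side");q=R.from_quat(s["tcp_rot"]);b=np.array(s["eef_pos"])+q.apply(OFF);print(proj(T,b),proj(S,b))
o=np.zeros((480,800,3),np.uint8);a=cv2.resize(T["pixels"][110:230,300:400],None,fx=4,fy=4);b=cv2.resize(S["pixels"][240:360,265:365],None,fx=4,fy=4)
o[:,:400]=a;o[:,400:]=b;cv2.imwrite("pics/m4.png",o[:,:,::-1])
E
```

```text
ball rel bowl [0.019  0.0283 0.0322] F [-1.4179 -1.0199  0.7829] 7.1833 turn [-0.018   0.0013  0.0147]
54 [0.004, 0.006, -0.002]
72 [0.012, -0.03, -0.007]
90 [0.012, -0.067, -0.006]
108 [0.001, -0.102, 0.001]
126 [-0.017, -0.132, 0.015]
144 [-0.043, -0.153, 0.033]
162 [-0.072, -0.163, 0.054]
180 [-0.103, -0.162, 0.075]
198 [-0.132, -0.149, 0.095]
216 [-0.156, -0.126, 0.112]
234 [-0.174, -0.095, 0.124]
0.1946722746510574 0.19181760227460418
[346.4103 178.2593] [324.4972 282.0144]
```

View pics/m4.png

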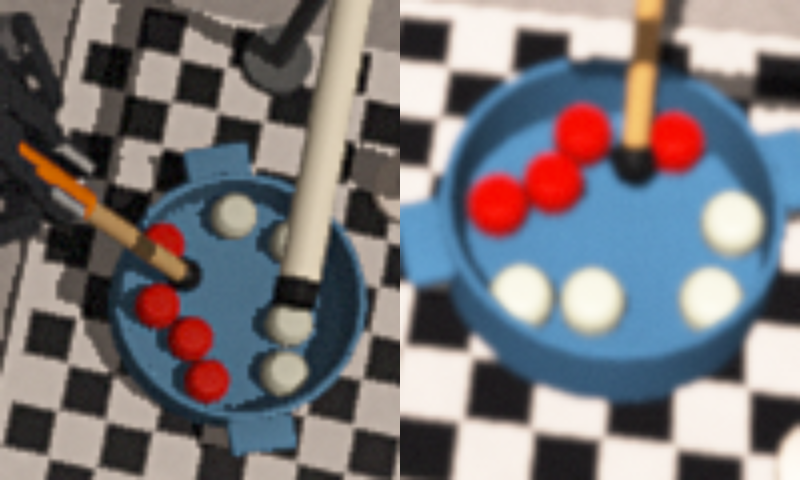

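The ball is seen at side (323,281) versus predicted (324.5,282), among the beads with red parted; all beads are inside. Continuing with a full turn, two half-turn calls.

Request:
play_rows(rows=[[[0.012, -0.03, -0.007], [0, 0, 0], 0], [[0.012, -0.067, -0.006], [0, 0, 0], 0], [[0.001, -0.102, 0.001], [0, 0, 0], 0], [[-0.017, -0.132, 0.015], [0, 0, 0], 0], [[-0.043, -0.153, 0.033], [0, 0, 0], 0], [[-0.072, -0.163, 0.054], [0, 0, 0], 0], [[-0.103, -0.162, 0.075], [0, 0, 0], 0], [[-0.132, -0.149, 0.095], [0, 0, 0], 0], [[-0.156, -0.126, 0.112], [0, 0, 0], 0], [[-0.174, -0.095, 0.124], [0, 0, 0], 0]])

```text
time_s: 8.12
eef_pos: [0.5806, -0.1231, 0.1661]
tcp_rot: [0.734, 0.609, -0.235, 0.186]
force: [1.3, 5.0, 1.5]
finger_gap: 0.192
```

Request:
play_rows(rows=[[[-0.008, 0.036, 0.005], [0, 0, 0], 0], [[-0.008, 0.073, 0.004], [0, 0, 0], 0], [[0.003, 0.108, -0.003], [0, 0, 0], 0], [[0.021, 0.138, -0.017], [0, 0, 0], 0], [[0.047, 0.159, -0.035], [0, 0, 0], 0], [[0.076, 0.169, -0.056], [0, 0, 0], 0], [[0.107, 0.168, -0.077], [0, 0, 0], 0], [[0.136, 0.155, -0.097], [0, 0, 0], 0], [[0.16, 0.132, -0.114], [0, 0, 0], 0], [[0.178, 0.101, -0.126], [0, 0, 0], 0]])

```text
time_s: 8.95
eef_pos: [0.6223, -0.0638, 0.1664]
tcp_rot: [0.734, 0.609, -0.236, 0.187]
force: [-1.4, -4.4, -0.6]
finger_gap: 0.195
```

```bash
cat >> h.py <<'E'
def beads():
    T=grab("top");S=grab("side");u=R.from_euler("z",7.3,degrees=True).as_matrix()[:2,:2].T
    for n,f,roi in(("T",T,(325,145,395,225)),("S",S,(272,255,362,335))):
        for nm,lo,hi,am in(("red",(0,180,90),(4,255,255),25),("white",(15,8,130),(50,110,255),25)):
            L=[]
            for c,st in blobs(mask(f,lo,hi,roi),am):
                X=u@(plane(f,c,.030)[:2]-BOWL[:2]); 
                if np.hypot(*X)<.075: L.append((np.round(X*1000).astype(int).tolist(),int(st[4])))
            print(n,nm,L)
    return T,S
def ballseen():
    s=ctrl.observe();b=np.array(s["eef_pos"])+R.from_quat(s["tcp_rot"]).apply(OFF);S=grab("side");c=proj(S,b);x,y=map(int,c)
    m=mask(S,(0,0,0),(179,255,50),(x-15,y-15,x+16,y+16));print("pred",c,"seen",[(k[0],k[1][4]) for k in blobs(m,20)])
E
python3 - <<'E'
from h import *
stir(range(54,54+18*11,18),[.036]*11); ballseen(); beads()
E
```

```text
ball rel bowl [0.0205 0.0302 0.0318] F [-1.3885 -4.3572 -0.6151] 8.95 turn [-0.0165  0.0006  0.0186]
54 [-0.003, 0.003, 0.001]
72 [0.006, -0.033, -0.004]
90 [0.005, -0.071, -0.003]
108 [-0.005, -0.106, 0.004]
126 [-0.024, -0.136, 0.018]
144 [-0.049, -0.157, 0.036]
162 [-0.079, -0.167, 0.057]
180 [-0.109, -0.166, 0.078]
198 [-0.138, -0.153, 0.098]
216 [-0.163, -0.13, 0.115]
234 [-0.18, -0.099, 0.127]
pred [325.0799 281.1819] seen [(array([324.9206, 282.1746]), np.int32(63))]
T red [([-1, 42], 79), ([-45, 27], 71), ([-48, -22], 76)]
T white [([56, 11], 79), ([46, -34], 54), ([-20, -51], 68)]
S red [([40, 43], 38), ([-3, 42], 116), ([-47, 27], 137), ([-47, -19], 85)]
S white [([56, 13], 179), ([44, -33], 176), ([17, -49], 121), ([-19, -44], 111)]
```

Request:
play_rows(rows=[[[0.006, -0.034, -0.004], [0, 0, 0], 0], [[0.006, -0.071, -0.003], [0, 0, 0], 0], [[-0.005, -0.106, 0.004], [0, 0, 0], 0], [[-0.023, -0.136, 0.018], [0, 0, 0], 0], [[-0.049, -0.157, 0.036], [0, 0, 0], 0], [[-0.078, -0.167, 0.057], [0, 0, 0], 0], [[-0.109, -0.166, 0.078], [0, 0, 0], 0], [[-0.138, -0.153, 0.098], [0, 0, 0], 0], [[-0.162, -0.13, 0.115], [0, 0, 0], 0], [[-0.18, -0.099, 0.127], [0, 0, 0], 0]])

```text
time_s: 9.93
eef_pos: [0.5815, -0.1237, 0.1668]
tcp_rot: [0.734, 0.609, -0.234, 0.187]
force: [2.2, 1.0, -0.6]
finger_gap: 0.196
```

Request:
play_rows(rows=[[[-0.008, 0.036, 0.005], [0, 0, 0], 0], [[-0.008, 0.073, 0.004], [0, 0, 0], 0], [[0.003, 0.108, -0.003], [0, 0, 0], 0], [[0.021, 0.138, -0.017], [0, 0, 0], 0], [[0.047, 0.159, -0.035], [0, 0, 0], 0], [[0.076, 0.169, -0.056], [0, 0, 0], 0], [[0.107, 0.168, -0.077], [0, 0, 0], 0], [[0.136, 0.155, -0.097], [0, 0, 0], 0], [[0.16, 0.132, -0.114], [0, 0, 0], 0], [[0.178, 0.101, -0.126], [0, 0, 0], 0]])

```text
time_s: 10.77
eef_pos: [0.6236, -0.064, 0.1671]
tcp_rot: [0.734, 0.61, -0.233, 0.188]
force: [-1.5, -3.5, -1.0]
finger_gap: 0.195
```

```bash
python3 - <<'E'
from h import *
stir(range(54,54+18*11,18),[.036]*11); ballseen(); beads()
E
```

```text
ball rel bowl [0.0223 0.0304 0.0322] F [-1.4586 -3.4911 -1.0407] 10.7667 turn [-0.0099 -0.0057  0.0183]
54 [-0.004, -0.003, 0.003]
72 [0.005, -0.039, -0.002]
90 [0.005, -0.077, -0.002]
108 [-0.006, -0.112, 0.006]
126 [-0.024, -0.142, 0.019]
144 [-0.05, -0.163, 0.037]
162 [-0.079, -0.173, 0.058]
180 [-0.11, -0.172, 0.079]
198 [-0.139, -0.16, 0.099]
216 [-0.164, -0.137, 0.116]
234 [-0.181, -0.106, 0.128]
pred [326.0965 280.9315] seen [(array([325.5246, 281.7541]), np.int32(61))]
T red [([24, 51], 65), ([-28, 45], 67), ([-39, -38], 72), ([-52, 14], 67)]
T white [([54, -20], 76), ([52, 21], 79), ([-8, -56], 60)]
S red [([21, 52], 49), ([-29, 46], 123), ([-54, 14], 128), ([-36, -34], 61)]
S white [([51, 23], 176), ([54, -18], 182), ([24, -46], 142), ([-7, -49], 106)]
```

Request:
play_rows(rows=[[[0.005, -0.039, -0.002], [0, 0, 0], 0], [[0.005, -0.077, -0.002], [0, 0, 0], 0], [[-0.006, -0.112, 0.006], [0, 0, 0], 0], [[-0.024, -0.142, 0.019], [0, 0, 0], 0], [[-0.05, -0.163, 0.037], [0, 0, 0], 0], [[-0.079, -0.173, 0.058], [0, 0, 0], 0], [[-0.11, -0.172, 0.079], [0, 0, 0], 0], [[-0.139, -0.16, 0.099], [0, 0, 0], 0], [[-0.164, -0.137, 0.116], [0, 0, 0], 0], [[-0.181, -0.106, 0.128], [0, 0, 0], 0]])

```text
time_s: 11.75
eef_pos: [0.58, -0.1244, 0.1674]
tcp_rot: [0.734, 0.61, -0.233, 0.187]
force: [0.7, 3.4, 3.3]
finger_gap: 0.193
```

Request:
play_rows(rows=[[[-0.008, 0.036, 0.005], [0, 0, 0], 0], [[-0.008, 0.073, 0.004], [0, 0, 0], 0], [[0.003, 0.108, -0.003], [0, 0, 0], 0], [[0.021, 0.138, -0.017], [0, 0, 0], 0], [[0.047, 0.159, -0.035], [0, 0, 0], 0], [[0.076, 0.169, -0.056], [0, 0, 0], 0], [[0.107, 0.168, -0.077], [0, 0, 0], 0], [[0.136, 0.155, -0.097], [0, 0, 0], 0], [[0.16, 0.132, -0.114], [0, 0, 0], 0], [[0.178, 0.101, -0.126], [0, 0, 0], 0]])

```text
time_s: 12.58
eef_pos: [0.6208, -0.0647, 0.1673]
tcp_rot: [0.734, 0.61, -0.233, 0.186]
force: [-1.4, -0.0, -0.5]
finger_gap: 0.192
```

```bash
python3 - <<'E'
from h import *
stir(range(54,54+18*11,18),[.036]*11); ballseen(); beads()
E
```

```text
ball rel bowl [0.0193 0.0299 0.0323] F [-1.3823 -0.0496 -0.4973] 12.5833 turn [-0.0136 -0.0085  0.0189]
54 [-0.001, 0.007, 0.001]
72 [0.008, -0.029, -0.004]
90 [0.007, -0.067, -0.003]
108 [-0.003, -0.102, 0.004]
126 [-0.022, -0.132, 0.018]
144 [-0.047, -0.153, 0.036]
162 [-0.076, -0.163, 0.056]
180 [-0.107, -0.162, 0.078]
198 [-0.136, -0.15, 0.098]
216 [-0.161, -0.127, 0.114]
234 [-0.178, -0.096, 0.126]
pred [324.4743 281.2395] seen [(array([324.0179, 281.2321]), np.int32(56))]
T red [([11, 55], 76), ([-33, -42], 79), ([-42, 31], 66), ([-53, -6], 78)]
T white [([56, -16], 76), ([47, 32], 71)]
S red [([10, 55], 125), ([-45, 32], 131), ([-52, -6], 110), ([-31, -38], 64)]
S white [([46, 33], 173), ([48, -26], 351), ([5, -49], 123)]
```

One more turn as margin.

Request:
play_rows(rows=[[[0.008, -0.029, -0.004], [0, 0, 0], 0], [[0.007, -0.067, -0.003], [0, 0, 0], 0], [[-0.003, -0.102, 0.004], [0, 0, 0], 0], [[-0.022, -0.132, 0.018], [0, 0, 0], 0], [[-0.047, -0.153, 0.036], [0, 0, 0], 0], [[-0.076, -0.163, 0.056], [0, 0, 0], 0], [[-0.107, -0.162, 0.078], [0, 0, 0], 0], [[-0.136, -0.15, 0.098], [0, 0, 0], 0], [[-0.161, -0.127, 0.114], [0, 0, 0], 0], [[-0.178, -0.096, 0.126], [0, 0, 0], 0]])

```text
time_s: 13.57
eef_pos: [0.5813, -0.1242, 0.1677]
tcp_rot: [0.735, 0.61, -0.232, 0.186]
force: [1.3, 5.3, 2.5]
finger_gap: 0.191
```

Request:
play_rows(rows=[[[-0.008, 0.036, 0.005], [0, 0, 0], 0], [[-0.008, 0.073, 0.004], [0, 0, 0], 0], [[0.003, 0.108, -0.003], [0, 0, 0], 0], [[0.021, 0.138, -0.017], [0, 0, 0], 0], [[0.047, 0.159, -0.035], [0, 0, 0], 0], [[0.076, 0.169, -0.056], [0, 0, 0], 0], [[0.107, 0.168, -0.077], [0, 0, 0], 0], [[0.136, 0.155, -0.097], [0, 0, 0], 0], [[0.16, 0.132, -0.114], [0, 0, 0], 0], [[0.178, 0.101, -0.126], [0, 0, 0], 0]])

```text
time_s: 14.4
eef_pos: [0.6234, -0.065, 0.1686]
tcp_rot: [0.734, 0.61, -0.232, 0.187]
force: [-0.5, -4.1, 0.3]
finger_gap: 0.194
```

```bash
python3 - <<'E'
from h import *
stir([54],[.036]); ballseen(); beads()
for B in((.603,-.155,.06),(.590,-.164,.14),(.583,-.12,.16),(.570,.13,.17),(.563,.169,.17)):print(B,rel(tcp_for(B,Q,OFF),Q))
E
```

```text
ball rel bowl [0.0225 0.0297 0.0334] F [-0.5261 -4.0861  0.3143] 14.4 turn [-0.0061 -0.011   0.0183]
54 [0.0, -0.004, 0.005]
pred [326.3091 280.873 ] seen [(array([326.2951, 281.9508]), np.int32(61))]
T red [([-5, 54], 65), ([-26, -46], 80), ([-48, -21], 79), ([-50, 19], 73)]
T white [([57, -1], 76), ([46, -34], 51)]
S red [([-6, 55], 120), ([-52, 19], 137), ([-47, -19], 91), ([-25, -42], 65)]
S white [([25, 51], 34), ([41, 44], 41), ([56, 0], 182), ([32, -41], 301)]
(0.603, -0.155, 0.06) (array([-0.112, -0.009, -0.067]), array([-0.008,  0.214,  0.019]))
(0.59, -0.164, 0.14) (array([-0.294, -0.048, -0.265]), array([-0.008,  0.214,  0.019]))
(0.583, -0.12, 0.16) (array([-0.217, -0.099, -0.399]), array([-0.008,  0.214,  0.019]))
(0.57, 0.13, 0.17) (array([ 0.433, -0.296, -0.885]), array([-0.008,  0.214,  0.019]))
(0.563, 0.169, 0.17) (array([ 0.535, -0.343, -0.955]), array([-0.008,  0.214,  0.019]))
```

Beads are mixed: red at (-48,-20) and (-26,-45) mm on the -y side; white at about (33,48) on the +y side. I lift out and return to above the jar.

Request:
play_rows(rows=[[[-0.06, 0, -0.08], [0, 0, 0], 0], [[-0.12, 0, -0.16], [0, 0, 0], 0], [[-0.18, 0, -0.25], [0, 0, 0], 0], [[-0.24, 0, -0.33], [0, 0, 0], 0], [[-0.2, -0.04, -0.4], [0, 0.05, 0], 0], [[-0.12, -0.08, -0.47], [0, 0.1, 0], 0], [[-0.03, -0.12, -0.54], [0, 0.15, 0], 0], [[0.07, -0.16, -0.61], [0, 0.2, 0.01], 0], [[0.17, -0.2, -0.69], [0, 0.21, 0.02], 0], [[0.27, -0.23, -0.76], [0, 0.21, 0.02], 0]])

```text
time_s: 15.38
eef_pos: [0.5926, 0.1422, 0.3124]
tcp_rot: [0.749, 0.615, -0.19, 0.156]
force: [1.2, 0.0, -0.4]
finger_gap: 0.19
```

```bash
python3 - <<'E'
from h import *
beads()
for B in((.567,.08,.165),(.563,.169,.165)):print(B,rel(tcp_for(B,Q,OFF),Q))
E
```

```text
T red [([-5, 54], 65), ([-27, -47], 79), ([-48, -22], 76), ([-50, 19], 70)]
T white [([57, -2], 71), ([46, -34], 46), ([32, 43], 75)]
S red [([-6, 55], 120), ([-52, 19], 136), ([-47, -19], 91), ([-25, -42], 67)]
S white [([31, 46], 166), ([56, 1], 181), ([32, -41], 301)]
(0.567, 0.08, 0.165) (array([ 0.022, -0.041, -0.004]), array([ 0.001, -0.005,  0.008]))
(0.563, 0.169, 0.165) (array([ 0.276, -0.11 , -0.141]), array([ 0.001, -0.005,  0.008]))
```

Request:
play_rows(rows=[[[0.06, -0.03, -0.03], [0, 0, 0], 0], [[0.12, -0.06, -0.06], [0, 0, 0], 0], [[0.19, -0.09, -0.1], [0, 0, 0], 0], [[0.25, -0.11, -0.13], [0, 0, 0.01], 0], [[0.276, -0.11, -0.141], [0, 0, 0.01], 0], [[0.276, -0.11, -0.141], [0, 0, 0.01], 0], [[0.276, -0.11, -0.141], [0, 0, 0.01], 0]])

```text
time_s: 16.07
eef_pos: [0.5778, 0.2429, 0.3089]
tcp_rot: [0.748, 0.617, -0.189, 0.156]
force: [0.1, 0.6, -0.9]
finger_gap: 0.195
```

```bash
python3 - <<'E'
from h import *
s=ctrl.observe();q=R.from_quat(s["tcp_rot"]);b=np.array(s["eef_pos"])+q.apply(OFF);print("ball",b,s["force"])
T=grab("top");S=grab("side");print(proj(T,b),proj(S,b)); ballseen()
for B in((.5615,.161,.105),(.560,.152,.06),(.5592,.1485,.018)):print(B,rel(tcp_for(B,Q,OFF),Q))
a=cv2.resize(T["pixels"][130:230,140:260],None,fx=3.3,fy=3.3);b=cv2.resize(S["pixels"][20:170,230:350],None,fx=3.3,fy=3.3)
o=np.zeros((500,800,3),np.uint8);o[:a.shape[0],:a.shape[1]]=a;o[:b.shape[0],400:400+b.shape[1]]=b
cv2.imwrite("pics/m5.png",o[:,:,::-1])
E
```

```text
ball [0.5635 0.1686 0.1646] [ 0.0559  0.5719 -0.8547]
[205.2845 181.033 ] [286.7645 116.9537]
pred [286.7109 117.092 ] seen [(array([286.6111, 116.6389]), np.int32(36))]
(0.5615, 0.161, 0.105) (array([ 0.076, -0.002,  0.187]), array([-0.   , -0.004, -0.004]))
(0.56, 0.152, 0.06) (array([ 0.12 , -0.001,  0.333]), array([-0.   , -0.004, -0.004]))
(0.5592, 0.1485, 0.018) (array([ 0.176, -0.002,  0.462]), array([-0.   , -0.004, -0.004]))
```

View pics/m5.png

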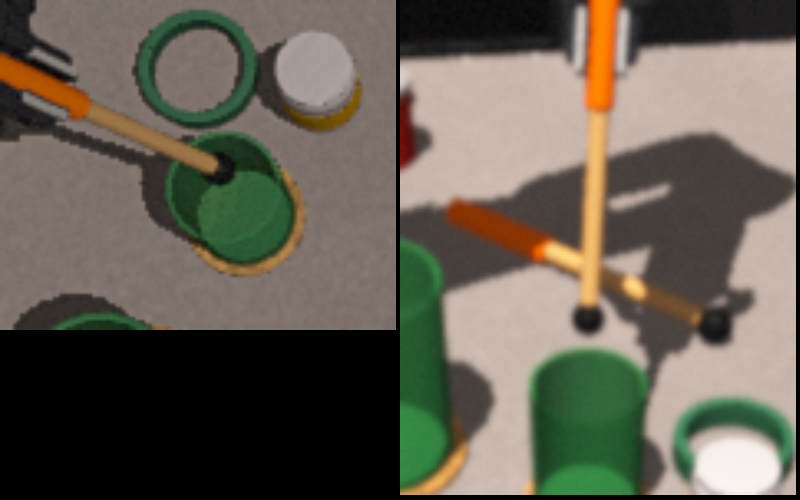

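The ball is at top (207,181) and side (286.7,117), over the jar's mouth as predicted. Lowering.

Request:
play_rows(rows=[[[0.03, 0, 0.07], [0, 0, 0], 0], [[0.055, 0, 0.13], [0, 0, 0], 0], [[0.076, 0, 0.187], [0, 0, 0], 0], [[0.09, 0, 0.235], [0, 0, 0], 0], [[0.105, 0, 0.285], [0, 0, 0], 0], [[0.12, 0, 0.333], [0, 0, 0], 0], [[0.14, 0, 0.38], [0, 0, 0], 0], [[0.16, 0, 0.42], [0, 0, 0], 0], [[0.17, 0, 0.45], [0, 0, 0], 0], [[0.172, 0, 0.456], [0, 0, 0], 0]])

```text
time_s: 17.05
eef_pos: [0.5739, 0.223, 0.1622]
tcp_rot: [0.749, 0.616, -0.189, 0.155]
force: [-0.1, 3.9, -2.4]
finger_gap: 0.191
```

```bash
python3 - <<'E'
from h import *
s=ctrl.observe();q=R.from_quat(s["tcp_rot"]);b=np.array(s["eef_pos"])+q.apply(OFF);print("ball",b,s["eef_pos"],s["force"],s["finger_gap"],s["torque"])
E
```

```text
ball [0.5593 0.1489 0.0177] [0.5739 0.223  0.1622] [-0.0731  3.9383 -2.3935] 0.19065364826460465 [ 1.7997 -0.4445 -0.0271]
```

Request:
play_rows(rows=[[[0, 0, 0.005], [0, 0, 0], 0.3], [[0, 0, 0.005], [0, 0, 0], 0.5], [[0, 0, 0.005], [0, 0, 0], 0.8], [[0, 0, 0.005], [0, 0, 0], 1], [[0, 0, 0.005], [0, 0, 0], 1], [[0, 0, 0.005], [0, 0, 0], 1], [[0, 0, 0.005], [0, 0, 0], 1], [[0, 0, 0.005], [0, 0, 0], 1]])

```text
time_s: 17.72
eef_pos: [0.5738, 0.2224, 0.1611]
tcp_rot: [0.749, 0.616, -0.189, 0.155]
force: [-0.4, 0.1, 0.1]
finger_gap: 1.0
```

Request:
play_rows(rows=[[[0, 0, 0], [0, 0, 0], 1], [[0, 0, -0.06], [0, 0, 0], 1], [[0, 0, -0.13], [0, 0, 0], 1], [[0, 0, -0.22], [0, 0, 0], 1], [[0, 0, -0.32], [0, 0, 0], 1], [[0, 0, -0.42], [0, 0, 0], 1], [[0, 0, -0.5], [0, 0, 0], 1], [[0, 0, -0.5], [0, 0, 0], 1], [[0, 0, -0.5], [0, 0, 0], 1]])

```text
time_s: 18.47
eef_pos: [0.588, 0.2929, 0.2945]
tcp_rot: [0.749, 0.616, -0.187, 0.156]
force: [-0.4, 0.0, -0.5]
finger_gap: 1.001
```

```bash
python3 - <<'E'
from h import *
s=ctrl.observe();print(s["eef_pos"],s["force"],s["finger_gap"],s["time_s"])
beads();T=grab("top");S=grab("side")
OR=((5,170,110),(14,255,255));print(axis_ends(mask(T,*OR,(155,160,205,196))),axis_ends(mask(S,*OR,(278,75,305,130))))
a=cv2.resize(T["pixels"][80:240,140:430],None,fx=2.7,fy=2.7)[:300];b=cv2.resize(S["pixels"][60:400,200:440],None,fx=.85,fy=.85)
b=S["pixels"][60:360,220:460]
o=np.zeros((600,790,3),np.uint8);a=cv2.resize(T["pixels"][80:230,140:430],None,fx=2,fy=2);o[:300,:580]=a;o[300:,:240]=b
o[300:,260:660]=cv2.resize(S["pixels"][60:210,220:420],None,fx=2,fy=2);cv2.imwrite("pics/m6.png",o[:,:,::-1])
E
```

```text
[0.588  0.2929 0.2945] [-0.4194  0.015  -0.4876] 1.0011637544676582 18.4667
T red [([-5, 55], 68), ([-26, -47], 72), ([-48, -22], 70), ([-50, 18], 73)]
T white [([57, -2], 67), ([46, -34], 43), ([32, 43], 70)]
S red [([-6, 55], 119), ([-52, 19], 138), ([-47, -19], 92), ([-25, -42], 66)]
S white [([31, 46], 168), ([56, 1], 181), ([32, -41], 301)]
(array([163.3948, 169.5749]), array([191.4663, 182.1252]), 230) (array([290.5149,  82.0094]), array([289.0522, 120.0508]), 174)
```

View pics/m6.png

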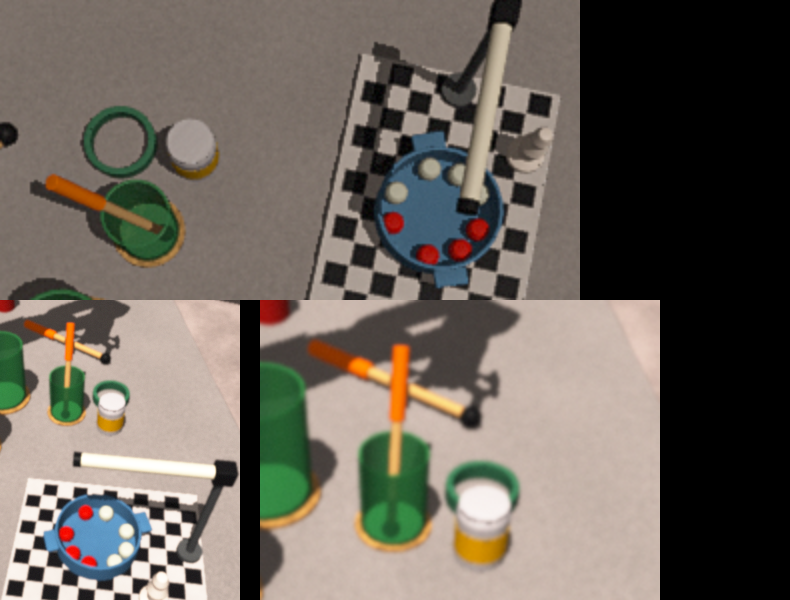

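The stick is back in the small jar: handle at top (163–191,170–182), the same as at the start. All eight beads are in the bowl, and the tin, tape, figurine and lamp look unmoved. Handing in.

```bash
python3 -c "
from rig import ctrl; print(ctrl.hand_in())"
```

```text
the job is handed in; nothing more can be done
None
```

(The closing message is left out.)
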